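# Pack the last pot and click the lunchbox shut

### The arm

A 6-joint arm with a two-finger parallel gripper is mounted at the origin on the work surface. World frame = base frame: x ahead of the robot, y to its left, z up, the work surface at z = 0. Lengths are in mm, angles in rad, forces in N, time in s.
With the tool pointing down it reaches from about 325 to 775 mm from the base axis. Payload 9.3 kg.
Tool frame: the origin (TCP) lies midway between the tips of the shut fingers; the grasp point (between the pads) lies 19 mm behind it (robot.grip_depth is the distance from the TCP to the grasp point, in mm); z points along the fingers, y is the direction in which the jaws open and shut (so a half turn about z gives the same grasp; the last joint's range is limited). The gripper opens to 85 mm and grips with 20 to 120 N. Pads are 22 mm wide; open, the fingers measure 114 mm over their backs; the gripper's body (76 mm by 85 mm) begins 54 mm behind the grasp point. The pads swing forward as they close: fully open they stand 13 mm farther back than shut.
Start: joints at [1.027, 0.259, 0.021, 1.334, 0, 1.418], TCP at [209.511, 508.529, 231.279] pointing down, gripper open.
Joint ranges: [-3.04, 3.04], [-0.91, 1.82], [-1.04, 1.36], [-1.92, 1.95], [-1.52, 1.45], [-3.14, 3.14]. Speed limits (rad/s): [2.22, 2.22, 2.79, 3.14, 3.14, 3.14].

### API

Orientations are given as [roll, pitch, yaw] about the fixed x, y, z axes, in that order (R = Rz(yaw) Ry(pitch) Rx(roll)).
In Python, from station import robot, fingers, kin, cams, order, finder, telemetry gives the robot as it stands. Calls block until the motion is done:
- robot.move_pose(position, orientation): joint-space move of the TCP to a pose.
- robot.move_straight(position, ori=None, vel=150, until_force=None): straight line of the TCP; ori=None keeps the orientation; vel is the mean speed in mm/s. With until_force (N) it stops when the force on the tool has changed by that much, and returns True; else False.
- robot.move_j(angles): joint-space move.
- fingers.command_gripper(opening, strength=None): opening from 0.0 (shut) to 1.0 (fully open); strength is the grip in N (None keeps the last); returns when the fingers have stopped.
- robot.pause(seconds).
- kin.ik(position, orientation): joint angles nearest the present ones, or None.
- cams.snapshot(name): name is "side" or "top"; returns (picture, depth): 384x512x3 uint8, red, green, blue; 384x512 float32, mm along the optical axis (not along the pixel's ray), 0 where there is no reading.
- cams.calibration(name): a dict with "camera_matrix" (3x3 intrinsics, pixels), "k1" (the pictures are not rectified: a ray, as slopes to the right and down, at radius r is drawn at 1 + k1 r^2 times it, then the intrinsics apply), "R" (3x3) and "t" (3): a world point X has camera coordinates R X + t. Camera axes: x right, y down, z forward; pixel columns grow to the right and rows downward; lengths in mm; the calibration is good to about 2 mm. A picture is of the moment at which its call begins. calibration takes no time and is no camera call.
A pose or a line that the arm cannot do raises robot.Unreachable and nothing moves.
- order.hand_in(): hands the job in, once; it reports no verdict.
Trained networks look in the newest picture that a camera, given by its name, has taken for a name from the list of things; names that differ only in an ending like _2 or _b are one class to them, and where a whole thing is asked for, a point or a joint stands for the part that bears it (a point fixed in the world has none). Each returns a list of dicts, best first, with "confidence" (0 to 1); they miss things now and then, are a little off and sometimes report something else, mostly with a low value. They report only what shows in the picture. A call takes as long as a camera call. They do not tell look-alikes from the thing itself.
- finder.search_frame(label, camera): "pixel" ([column, row] in pixels, amid what is visible of it).
- finder.outline_of(label, camera): "mask" (384x512 bool, what is visible of it) and "pixel" ([column, row] in pixels, amid what is visible of it).
- finder.place_of(label, camera): "pixel" ([column, row] in pixels: a listed point, or the origin of a listed thing).
Readings, each from a call of its own:
- telemetry.current_time(): time.
- telemetry.current_joint_positions(): joint angles.
- telemetry.current_qvel(): joint speeds.
- telemetry.current_tau(): joint torques, N m.
- telemetry.current_tool_pos(): TCP position.
- telemetry.current_eef_rot(): TCP orientation.
- telemetry.current_contact_force(): force on the tool from outside, world axes, zero at the start.
- telemetry.current_ft_torque(): the same for the moment, N m.
- telemetry.current_width(): opening from 0.0 (shut) to 1.0 (fully open).
Only numpy, scipy, OpenCV 4.12 (cv2) and the standard library are available. Lean on these libraries where they do the work, as an engineer would, in place of code of your own. Each camera call takes 0.05 s, during which the arm holds its last target.

### The job

Put the yellow L-shaped pot flat on the lunchbox floor, in the space that the red pot leaves free. Then swing the lid over and press its free edge down past the catch until it clicks and stays fully shut, with both pots inside; leave the tins, the jar and the sauce bottle standing where they are.

Things in the scene. Friction and masses are not known exactly. Their poses are not given: they have to be found in the camera images.
- lunchbox: Blue lunchbox base, 198 x 110 mm outside, 36 mm tall, 4 mm walls and floor (inside 190 x 102 mm, rim 36 mm above the table), fixed to the table. Origin: centre of its underside, on the table. Its x runs along the long side, z up; the lid's hinge runs along the +y long side, the red spring catch (44 mm wide, its top 50 mm above the table, standing out to 70 mm from the middle) is at the middle of the -y long side. Half its floor is taken by the red pot.
- free_space (a point): Fixed point of the lunchbox, at (-34.5, -23.5, 30) mm in its frame: where the centre point of the yellow pot lies, with the pot's axes parallel to the lunchbox's, once the pot stands on the lunchbox floor in the space left by the red pot. About 4 mm of play on every side.
- yellow_pot_mid (a point): Loose yellow L-shaped food pot (0.13 to 0.25 kg, balanced about its rib), lying on the table, to be packed. 28 mm tall, plus on top an upright black grip rib 12 mm thick (along its x), 36 mm long (along its y) and 24 mm tall, so 52 mm in all. This point is on the rib's centre line, 26 mm above the pot's underside. In the pot's frame from this point the long bar of the L covers x -56 to 76, y -23 to 21 mm, the foot of the L covers x -56 to -12, y 21 to 65 mm. z is up.
- red_pot_mid (a point): Red L-shaped pot of the same make and shape, loose, already packed on the lunchbox floor, turned half round (its point, 26 mm above its underside, at about (34, 22, 30) mm in the lunchbox frame). Its grip rib stands out 20 mm above the rim.
- lid_hinge (a point): Point on the hinge line of the lid, at the middle of its length: (0, 55, 36) mm in the lunchbox frame.
- lid_edge (a point): Point on the outer (top when shut) face of the white lid, 10 mm in from the middle of its free edge, that is 100 mm from the hinge line along the lid and 34 mm out from it; when shut it is 70 mm above the table at (0, -45, 70) mm in the lunchbox frame. The lid is a stiff shell 198 x 110 mm and 34 mm deep, hollow underneath, with plenty of room for the pots' grip ribs.
- lid (a joint): Lid angle in rad: 0 fully shut, about 0.11 resting on top of the catch, 1.57 upright, 2.3 fully open, leaning back over the lunchbox's +y side. The hinge is stiff: the lid stays where it is left; about 1 to 2 N at its free edge moves it. Pressing the free edge past the catch takes about 10 N; less leaves it ajar on the catch at 0.05 to 0.11; past it the lid drops to 0 and the catch holds it there.
- tin_green_mid (a point): Bystander: green-labelled food tin, 74 mm diameter, 100 mm tall, loose, standing on the table. The point is at its centre, half-way up; z along its axis.
- tin_red_mid (a point): Bystander: red-labelled food tin, 74 mm diameter, 100 mm tall, loose, standing on the table. The point is at its centre, half-way up; z along its axis.
- jar_mid (a point): Bystander: dark red glass jar with green cap, 68 mm diameter, 115 mm tall, loose, standing on the table. The point is at its centre, half-way up; z along its axis.
- sauce_mid (a point): Bystander: dark sauce bottle with red cap, 62 mm diameter, 180 mm tall, loose, standing on the table. The point is at its centre, half-way up; z along its axis.
There are look-alikes about, which are no part of the job. Leave any purple look-alike of the part that bears red_pot_mid alone.

How it is judged:
By the outcome, as a careful person would: the job done as asked, in the order asked, and still so for the second after the job is handed in, with the robot touching nothing.
It also fails if it takes over 64 s, if anything falls off the work surface, if the arm or the gripper's body presses on something with over 40 N, if the wrist force passes 120 N, or if a joint passes its speed limit or range.

## Working session

There is one attempt and no reset: what is moved stays moved. The work goes in short steps, each a Python script; the robot and the scene stay as the last script left them, time stands still between calls to the robot, and variables do not carry over. Pictures are saved under pics/ and viewed, and the job is handed in when it is done.

```bash
ls; mkdir -p pics
cat > h.py <<'E'
import numpy as np, cv2
from station import robot, fingers, kin, cams, order, finder, telemetry
def cal(n):
    c=cams.calibration(n); return np.array(c["camera_matrix"]),c["k1"],np.array(c["R"]),np.array(c["t"])
def cloud(n,depth):
    K,k1,R,t=cal(n); h,w=depth.shape
    u,v=np.meshgrid(np.arange(w),np.arange(h))
    p=np.stack([u,v],-1).reshape(-1,1,2).astype(float)
    s=cv2.undistortPoints(p,K,np.array([k1,0,0,0,0.]))[:,0]
    z=depth.reshape(-1,1)
    P=np.hstack([s*z,z]); X=(P-t)@R
    X[z[:,0]==0]=np.nan
    return X.reshape(h,w,3)
def proj(n,X):
    K,k1,R,t=cal(n)
    return cv2.projectPoints(np.array(X,float).reshape(-1,3),cv2.Rodrigues(R)[0],t.astype(float),K,np.array([k1,0,0,0,0.]))[0][:,0]
def save(n,pic): cv2.imwrite(f"pics/{n}.png",pic[:,:,::-1])
E
python3 - <<'E'
from h import *
for n in("top","side"):
    p,d=cams.snapshot(n); save(n+"0",p); np.save(n+"d0",d); np.save(n+"p0",p)
    print(n,cal(n)[2:], )
    X=cloud(n,d)
    for l in("lunchbox","yellow_pot_mid","red_pot_mid","lid_hinge","lid_edge","tin_green_mid","tin_red_mid","jar_mid","sauce_mid"):
        for r in finder.place_of(l,n)[:3]:
            u,v=np.round(r["pixel"]).astype(int); print(l,u,v,round(r["confidence"],2),X[v,u].round(0) if 0<=u<512 and 0<=v<384 else None)
print(telemetry.current_time())
E
```

```text
pics
top (array([[ 0.00928029, -0.99995115, -0.00340202],
       [-0.97371146, -0.00826231, -0.22763508],
       [ 0.22759585,  0.0054251 , -0.97374057]]), array([  33.27441591,  500.66422964, 1436.84017209]))
lunchbox 236 178 0.57 [556. 110.   5.]
lunchbox 310 122 0.32 [ 730. -140.   94.]
red_pot_mid 165 292 0.92 [165. 329.  51.]
red_pot_mid 214 241 0.82 [331. 175.  51.]
red_pot_mid 231 168 0.8 [584. 127.  32.]
lid_hinge 220 170 0.79 [575. 164.  37.]
lid_edge 192 166 0.86 [565. 247. 119.]
tin_green_mid 314 122 0.93 [ 730. -153.   95.]
tin_green_mid 238 183 0.59 [540. 103.  -3.]
tin_red_mid 157 213 0.77 [413. 356. 101.]
jar_mid 231 108 0.77 [770. 126. 114.]
jar_mid 188 164 0.2 [607. 280.  -0.]
sauce_mid 363 120 0.91 [ 727. -313.  127.]
sauce_mid 237 175 0.63 [568. 107.  -1.]
side (array([[ 0.81229737, -0.58295495, -0.01834449],
       [-0.44954919, -0.60574963, -0.65648528],
       [ 0.37158917,  0.54150801, -0.75411575]]), array([-365.56301884,  311.13893832,  987.62598074]))
lunchbox 266 182 0.75 [565. 105.   4.]
yellow_pot_mid 369 292 0.68 [ 543. -316.   27.]
red_pot_mid 102 195 0.98 [169. 318.  25.]
red_pot_mid 247 276 0.7 [ 338. -129.   52.]
red_pot_mid 178 199 0.62 [327. 168.  40.]
lid_hinge 371 289 0.65 [ 548. -315.   35.]
lid_hinge 255 163 0.59 [571. 163.  28.]
lid_edge 240 122 0.6 [570. 230. 134.]
tin_green_mid 385 194 0.73 [ 728. -167.   97.]
tin_red_mid 176 142 0.81 [411. 318.  83.]
tin_red_mid 272 166 0.29 [593. 114.  44.]
jar_mid 323 129 0.72 [773. 112.  85.]
jar_mid 384 194 0.65 [ 725. -166.   98.]
sauce_mid 433 225 0.94 [ 731. -310.  122.]
1.0
```

View pics/top0.png

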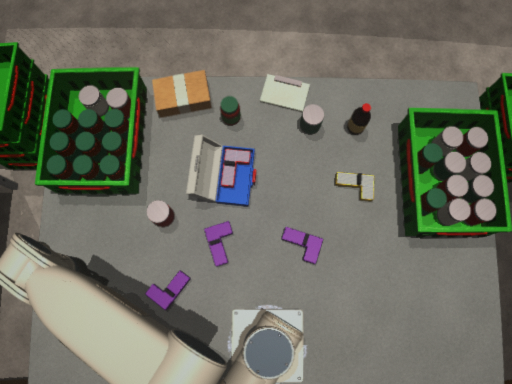

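View pics/side0.png

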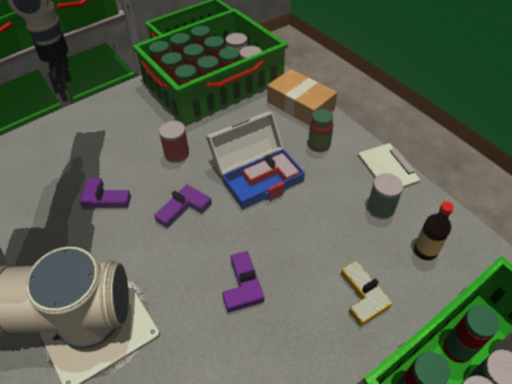

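The top view shows the lunchbox at about (228,173), its lid open to the left and its catch at (254,177) on the right. The yellow pot is at about (356,184), and the purple look-alikes are below the box. Next I'll fit the poses precisely.

```bash
cat > fit.py <<'E'
from h import *
def zoom(n,p,c,name,r=45):
    u,v=c; q=p[max(0,v-r):v+r,max(0,u-r):u+r]; save(name,cv2.resize(q,None,fx=6,fy=6,interpolation=cv2.INTER_NEAREST))
from scipy.optimize import minimize
def boxc(a):
    x0,x1,y0,y1,z0,z1=a
    return np.array([[x,y,z] for x in(x0,x1) for y in(y0,y1) for z in(z0,z1)],float)
POT=[boxc((-56,76,-23,21,-26,2)),boxc((-56,-12,21,65,-26,2)),boxc((-6,6,-18,18,2,26))]
def T(P,x,y,z,a):
    c,s=np.cos(a),np.sin(a); return P@np.array([[c,-s,0],[s,c,0],[0,0,1]]).T+[x,y,z]
S=4
def sil(n,parts,pose):
    m=np.zeros((384*S,512*S),np.uint8)
    for b in parts:
        q=(proj(n,T(b,*pose))+.5)*S-.5
        cv2.fillConvexPoly(m,cv2.convexHull(q.astype(np.float32)).round().astype(int),1)
    return m
def iou(n,parts,pose,M):
    m=cv2.resize(sil(n,parts,pose).astype(np.float32),(512,384),interpolation=cv2.INTER_AREA)
    return np.minimum(m,M).sum()/np.maximum(m,M).sum()
E
python3 - <<'E'
from fit import *
for n,c,b in(("top",(356,184),(225,170)),("side",(366,292),(255,165))):
    p=np.load(n+"p0.npy"); d=np.load(n+"d0.npy"); X=cloud(n,d)
    zoom(n,p,c,n+"_pz"); zoom(n,p,b,n+"_bz",50)
    hs=cv2.cvtColor(p,cv2.COLOR_RGB2HSV).astype(int)
    reg=(np.abs(X[...,0]-545)<110)&(np.abs(X[...,1]+310)<100)&(X[...,2]>9)
    print(n,reg.sum(), X[reg].min(0),X[reg].max(0),"table z",np.nanmedian(X[(np.abs(X[...,0]-480)<20)&(np.abs(X[...,1]+200)<40)][:,2]))
    m=reg; ok=cv2.connectedComponentsWithStats(m.astype(np.uint8)); print(ok[2])
E
```

```text
top 678 [ 462.55001149 -400.67859801    9.52845882] [ 612.57158562 -229.51974061   57.56361098] table z -1.1557077682661627
[[     0      0    512    384 195930]
 [   355    163      1      1      1]
 [   335    172     39     29    675]
 [   383    181      1      1      1]
 [   335    205      1      1      1]]
side 1569 [ 478.33341079 -366.28599542    9.08141558] [ 578.0525646  -233.15118408   56.00580872] table z -0.03166698479910536
[[     0      0    512    384 195039]
 [   341    261     51     65   1569]]
```

```bash
python3 -c "
import cv2,numpy as np
a=[cv2.imread('pics/'+f) for f in('top_pz.png','side_pz.png')]
cv2.imwrite('pics/cmb1.png',cv2.resize(np.hstack(a),(800,400)))
a=[cv2.imread('pics/'+f) for f in('top_bz.png','side_bz.png')]
cv2.imwrite('pics/cmb2.png',cv2.resize(np.hstack(a),(800,400)))"
```

```text
(no output)
```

View pics/cmb1.png

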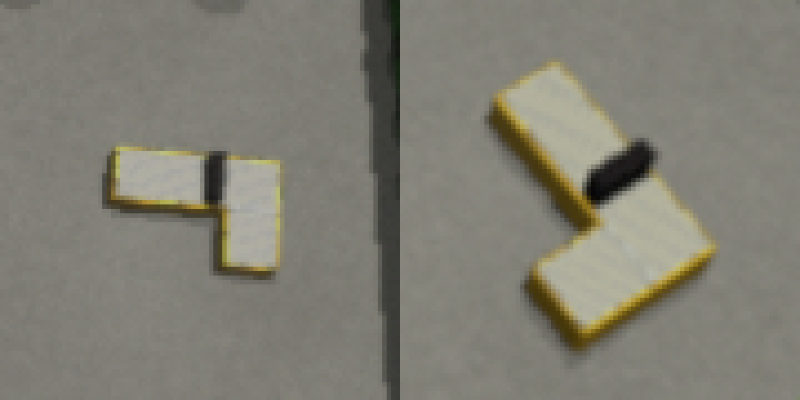

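View pics/cmb2.png

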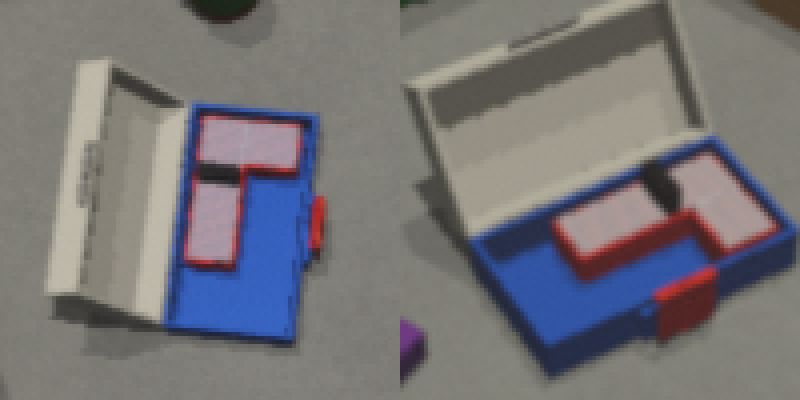

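Run:
```python
from fit import *
Ms={}
for n in("top","side"):
    d=np.load(n+"d0.npy"); X=cloud(n,d)
    p=np.load(n+"p0.npy").astype(int)
    reg=(np.abs(X[...,0]-545)<110)&(np.abs(X[...,1]+310)<100)&(X[...,2]>7)
    reg|=(np.abs(X[...,0]-545)<110)&(np.abs(X[...,1]+310)<100)&(p[...,0]-p[...,2]>45)
    l=cv2.connectedComponentsWithStats(reg.astype(np.uint8)); k=1+np.argmax(l[2][1:,4]); Ms[n]=(l[1]==k).astype(np.float32)
    print(n,Ms[n].sum())
def run(ns,x0):
    best=None
    for a in x0:
        f=lambda q:-np.mean([iou(n,POT,(q[0],q[1],26,q[2]/50),Ms[n]) for n in ns])
        r=minimize(f,[545,-305,a*50],method="Nelder-Mead",options=dict(initial_simplex=[[545,-305,a*50],[560,-305,a*50],[545,-290,a*50],[545,-305,a*50+12]],xatol=.05,fatol=1e-5))
        if best is None or r.fun<best.fun: best=r
    return best
A=np.arange(0,6.28,.4)
for ns in(["top","side"],["top"],["side"]):
    r=run(ns,A); print(ns,r.x[:2],r.x[2]/50,r.fun)
```

```text
top 684.0
side 1627.0Traceback (most recent call last):
  File "<stdin>", line 19, in <module>
  File "<stdin>", line 14, in run
    res = _minimize_neldermead(fun, x0, args, callback, bounds=bounds,
                               **options)
    fxcc = func(xcc)
    fx = function(np.copy(x), *(wrapper_args + args))
  File "<stdin>", line 13, in <lambda>
  File "fit.py", line 19, in iou
    m=cv2.resize(sil(n,parts,pose).astype(np.float32),(512,384),interpolation=cv2.INTER_AREA)
                 ~~~^^^^^^^^^^^^^^
  File "fit.py", line 15, in sil
    q=(proj(n,T(b,*pose))+.5)*S-.5
       ~~~~^^^^^^^^^^^^^^
  File "h.py", line 15, in proj
    K,k1,R,t=cal(n)
             ~~~^^^
  File "h.py", line 4, in cal
    c=cams.calibration(n); return np.array(c["camera_matrix"]),c["k1"],np.array(c["R"]),np.array(c["t"])
ValueError: time passes only in moves, steps and waits
```

```bash
sed -i 's/^def cal(n):/import functools\n@functools.lru_cache\ndef cal(n):/' h.py
cat > f2.py <<'E'
from fit import *
Ms={}
def mask(n,cx,cy,rx,ry,zt):
    X=cloud(n,np.load(n+"d0.npy")); p=np.load(n+"p0.npy").astype(int)
    box=(np.abs(X[...,0]-cx)<rx)&(np.abs(X[...,1]-cy)<ry)
    sat=p.max(-1)-p.min(-1)
    m=box&((X[...,2]>zt)|(sat>60))
    l=cv2.connectedComponentsWithStats(m.astype(np.uint8)); k=1+np.argmax(l[2][1:,4]); return (l[1]==k).astype(np.float32)
def nm(f,x0,st):
    s=[np.array(x0,float)]
    for i,d in enumerate(st): q=s[0].copy(); q[i]+=d; s.append(q)
    return minimize(f,x0,method="Nelder-Mead",options=dict(initial_simplex=s,xatol=.02,fatol=1e-6,maxfev=600))
P={n:mask(n,535,-310,110,110,7) for n in("top","side")}
for ns in(["top","side"],["top"],["side"]):
    f=lambda q:-np.mean([iou(n,POT,(q[0],q[1],26,q[2]/50),P[n]) for n in ns])
    b=min((nm(f,[545,-310,a*50],[10,10,10]) for a in(1.4,1.6)),key=lambda r:r.fun); print("pot",ns,b.x[:2].round(1),round(b.x[2]/50,3),round(b.fun,3))
B={n:mask(n,565,140,150,160,7) for n in("top","side")}
for n in B: save("mask_"+n,np.repeat((B[n]*255).astype(np.uint8)[...,None],3,2))
def boxm(th):
    base=boxc((-99,99,-55,55,0,36)); catch=boxc((-22,22,-70,-55,10,50))
    L=boxc((-99,99,-110,0,0,34)); c,s=np.cos(-th),np.sin(-th)
    L=L@np.array([[1,0,0],[0,c,-s],[0,s,c]]).T+[0,55,36]
    return [base,catch,L]+[T(POT[2],34,22,30,np.pi)]
for ns in(["top","side"],["top"],["side"]):
    f=lambda q:-np.mean([iou(n,boxm(q[3]/50),(q[0],q[1],0,q[2]/50),B[n]) for n in ns])
    b=min((nm(f,[565,105,a*50,t*50],[10,10,5,10]) for a in(-.1,.1) for t in(1.8,2.1)),key=lambda r:r.fun); print("box",ns,b.x[:2].round(1),(b.x[2:]/50).round(3),round(b.fun,3))
E
python3 f2.py
```

```text
pot ['top', 'side'] [ 549.3 -308.2] 1.49 -0.899
pot ['top'] [ 548.8 -308.4] 1.495 -0.897
pot ['side'] [ 550.8 -308.4] 1.492 -0.905
box ['top', 'side'] [562.6 113.6] [-0.094  2.154] -0.961
box ['top'] [561.7 113.9] [-0.094  2.133] -0.96
box ['side'] [563.9 114.1] [-0.097  2.188] -0.964
```

```bash
cat > ov.py <<'E'
from f2 import *
E
python3 - <<'E'
import sys
from fit import *
exec(open('f2.py').read().split("P={n")[1].join(["",""]) if 0 else "def boxm"+open('f2.py').read().split("def boxm")[1].split("for ns")[0])
out=[]
for n,c in(("top",(356,184)),("side",(366,292))):
    p=np.load(n+"p0.npy").copy(); q=cv2.resize(p,None,fx=4,fy=4,interpolation=cv2.INTER_NEAREST)
    def draw(parts,pose,col):
        for b in parts:
            h=cv2.convexHull(((proj(n,T(b,*pose))+.5)*4-.5).astype(np.float32)).round().astype(int)
            cv2.polylines(q,[h],True,col,1)
    draw(POT,(549.3,-308.2,26,1.49),(255,0,0)); draw(boxm(2.154),(562.6,113.6,0,-.094),(255,255,0))
    bp=(562.6,113.6,0,-.094)
    draw([T(b,34,22,30,np.pi) for b in POT],bp,(0,255,0)); draw([T(b,-34.5,-23.5,30,0) for b in POT],bp,(0,255,255))
    for cc in (c,(235,170) if n=="top" else(262,165)):
        u,v=cc; out.append(q[(v-40)*4:(v+40)*4,(u-48)*4:(u+48)*4])
save("ov",cv2.resize(np.vstack([np.hstack(out[:2]),np.hstack(out[2:])]),(768,640))[:, :]) if 0 else (save("ov",cv2.resize(np.vstack([np.hstack(out[:2]),np.hstack(out[2:])]),(720,600))))
E
```

```text
(no output)
```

View pics/ov.png

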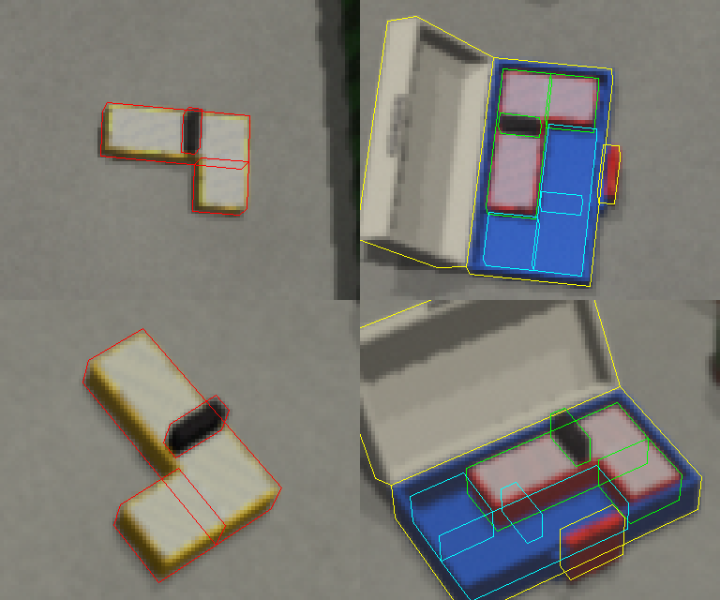

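The fitted outlines match the pictures well in both cameras. Before moving, I'll check reach and wrist turn for the planned poses.

```bash
cat > plan.py <<'E'
from fit import *
BX=np.array([562.6,113.6]); BA=-.094; PX=(549.3,-308.2); PA=1.49
def bw(x,y,z):
    c,s=np.cos(BA),np.sin(BA); return [BX[0]+c*x-s*y,BX[1]+s*x+c*y,z]
def down(yaw): return [np.pi,0,(yaw+np.pi)%(2*np.pi)-np.pi]
def lidtcp(th,s=100):
    a=np.array([-np.cos(th),np.sin(th)]); o=np.array([np.sin(th),np.cos(th)])
    c=np.array([55,36])+s*a+34*o
    k=np.clip((th-1.45)/.4,0,1)
    edge=np.array([55,36])+110*a+34*o
    y=max(c[0],edge[0])+11; z=c[1]-20*k
    return y,z
E
python3 - <<'E'
from plan import *
print(telemetry.current_eef_rot())
for off in(0,np.pi):
    for nm_,p,y in(("grasp",[*PX,30],PA+np.pi/2),("gh",[*PX,150],PA+np.pi/2),("placeh",bw(-34.5,-23.5,150),BA+np.pi/2),("place",bw(-34.5,-23.5,34),BA+np.pi/2),("lid",bw(0,170,200),BA+np.pi/2),("lid0",bw(0,170,80),BA+np.pi/2)):
        q=kin.ik(p,down(y+off)); print(off,nm_,np.round(p,0),None if q is None else np.round(q,2))
for th in np.arange(2.2,-.01,-.2): print(round(th,2),np.round(lidtcp(th),0))
E
```

```text
[-3.14153478e+00 -1.36248263e-05  2.75077178e+00]
0 grasp [ 549. -308.   30.] [-0.64  0.51 -0.12  0.94  0.   -0.56]
0 gh [ 549. -308.  150.] [-0.64  0.43  0.06  1.21  0.   -0.56]
0 placeh [526.  93. 150.] [ 0.02  0.27 -0.18  1.13  0.    1.68]
0 place [526.  93.  34.] [ 0.02  0.37 -0.36  0.84  0.    1.68]
0 lid [579. 283. 200.] [0.32 0.43 0.2  1.34 0.   1.99]
0 lid0 [579. 283.  80.] [ 0.32  0.49 -0.01  1.07  0.    1.99]
3.141592653589793 grasp [ 549. -308.   30.] [-0.64  0.51 -0.12  0.94  0.    2.58]
3.141592653589793 gh [ 549. -308.  150.] [-0.64  0.43  0.06  1.21  0.    2.58]
3.141592653589793 placeh [526.  93. 150.] [ 0.02  0.27 -0.18  1.13  0.   -1.46]
3.141592653589793 place [526.  93.  34.] [ 0.02  0.37 -0.36  0.84  0.   -1.46]
3.141592653589793 lid [579. 283. 200.] [ 0.32  0.43  0.2   1.34  0.   -1.15]
3.141592653589793 lid0 [579. 283.  80.] [ 0.32  0.49 -0.01  1.07  0.   -1.15]
2.2 [158.  77.]
2.0 [143.  93.]
1.8 [124. 108.]
1.6 [103. 127.]
1.4 [ 83. 140.]
1.2 [ 61. 142.]
1.0 [ 41. 139.]
0.8 [ 21. 131.]
0.6 [  3. 121.]
0.4 [-13. 106.]
0.2 [-25.  89.]
-0.0 [-34.  70.]
```

```bash
python3 - <<'E'
from plan import *
y=down(PA+np.pi/2)
robot.move_pose([*PX,180],y)
fingers.command_gripper(0.45,60)
robot.move_straight([*PX,70],y)
print(robot.move_straight([*PX,31],y,vel=80,until_force=8))
print(telemetry.current_tool_pos(),telemetry.current_time())
fingers.command_gripper(0.0,60)
print(telemetry.current_width(),telemetry.current_contact_force())
robot.move_straight([*PX,160],y,vel=200)
print(telemetry.current_width(),telemetry.current_contact_force())
q=down(BA+np.pi/2)
robot.move_pose(bw(-34.5,-23.5,160),q)
for n in("top","side"):
    p,d=cams.snapshot(n); save(n+"1",p); np.save(n+"p1",p); np.save(n+"d1",d)
print(telemetry.current_tool_pos(),telemetry.current_time())
E
python3 -c "
import cv2,numpy as np
a=cv2.imread('pics/top1.png')[120:240,160:320];b=cv2.imread('pics/side1.png')[60:240,180:340]
cv2.imwrite('pics/c3.png',np.hstack([cv2.resize(a,(400,300)),cv2.resize(b,(400,450))[:300*1+0] if 0 else cv2.resize(b,(400,450))[75:375]]))"
```

```text
False
[ 549.43250967 -308.30570663   31.19868611] 6.1417
0.12661731008930568 [-0.51118364  0.81684703  4.35592438]
0.13019397403192787 [ 0.92339186  0.06915811 -2.09695322]
[526.23700684  92.9943169  159.83914307] 9.325
```

View pics/c3.png

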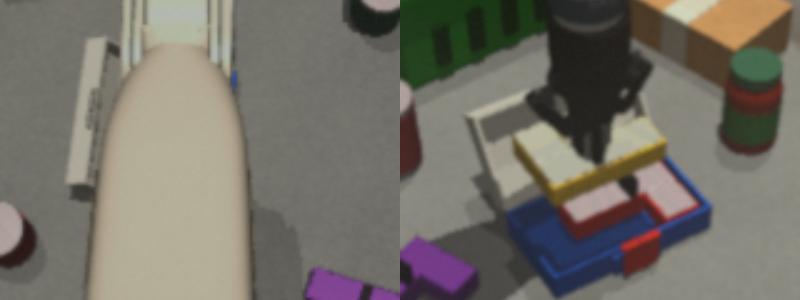

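The pot is held level above the box. I'll overlay its expected pose on the side view.

Run:
```python
from plan import *
n="side"; p=np.load("sidep1.npy"); q=cv2.resize(p,None,fx=6,fy=6,interpolation=cv2.INTER_CUBIC)
def draw(parts,pose,col):
    for b in parts:
        h=cv2.convexHull(((proj(n,T(b,*pose))+.5)*6-.5).astype(np.float32)).round().astype(int); cv2.polylines(q,[h],True,col,1)
w=bw(-34.5,-23.5,0)
draw(POT,(w[0],w[1],160-31.2+26,BA),(255,0,0))
draw([T(b,34,22,30,np.pi) for b in POT],(*BX,0,BA),(0,255,0))
draw([boxc((-99,99,-55,55,36,36)),boxc((-95,95,-51,51,36,36))],(*BX,0,BA),(255,255,0))
save("ov2",q[90*6:185*6,215*6:325*6])
```

```text
(no output)
```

View pics/ov2.png

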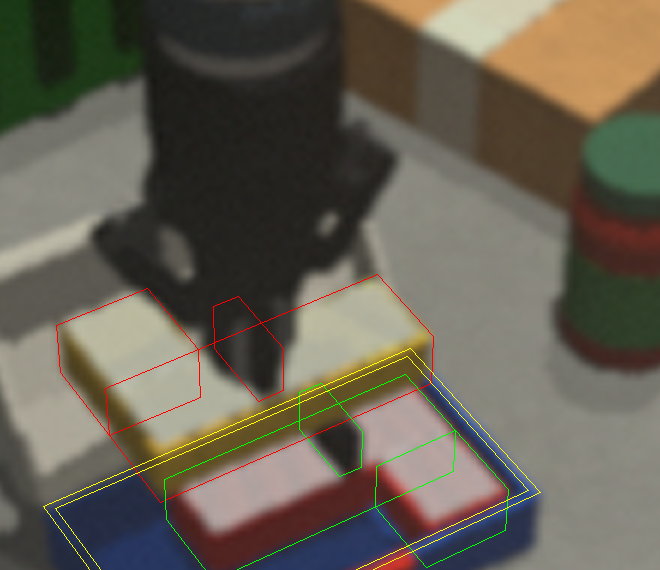

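Run:
```python
from plan import *
q=down(BA+np.pi/2)
robot.move_straight(bw(-34.5,-23.5,80),q)
r=robot.move_straight(bw(-34.5,-23.5,34.5),q,vel=40,until_force=10)
print(r,telemetry.current_tool_pos(),telemetry.current_contact_force(),telemetry.current_ft_torque(),telemetry.current_time())
p,d=cams.snapshot("side"); save("side2",p); np.save("sidep2",p)
save("z2",cv2.resize(p[110:210,200:320],None,fx=6,fy=6))
```

```text
True [525.78200926  93.4387605   35.77901882] [ 0.3430452  -0.15081739  5.99194181] [-0.00754128  0.13914169  0.03819033] 11.0417
```

View pics/z2.png

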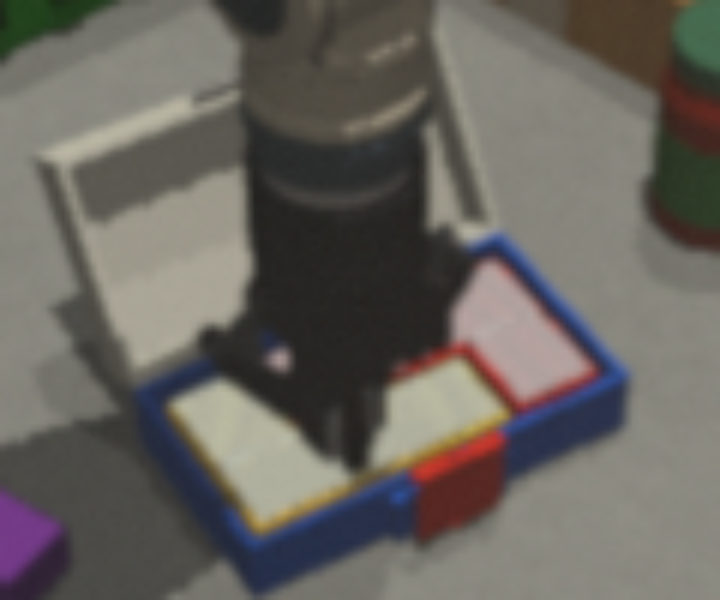

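It is down at about floor height (35.8 against the expected 35.2). I'll release, rise and check.

```bash
python3 - <<'E'
from plan import *
q=down(BA+np.pi/2)
fingers.command_gripper(0.4,40)
w=bw(-34.5,-23.5,200)
robot.move_straight(w,q,vel=200)
robot.move_pose(bw(0,185,240),q)
fingers.command_gripper(0.0,60)
for n in("top","side"):
    p,d=cams.snapshot(n); np.save(n+"p3",p); np.save(n+"d3",d); X=cloud(n,d)
    c,s=np.cos(BA),np.sin(BA); D=X-[*BX,0]; bx=c*D[...,0]+s*D[...,1]; by=-s*D[...,0]+c*D[...,1]
    for nm,m in(("yel arm -x",(abs(bx+72)<14)&(abs(by+24)<14)),("foot",(abs(bx+70)<12)&(abs(by-22)<12)),("yel +x",(abs(bx-20)<14)&(abs(by+24)<14)),("red",(abs(bx-70)<14)&(abs(by-20)<14)),("red -x",(abs(bx+10)<14)&(abs(by-24)<12))):
        print(n,nm,m.sum(),np.nanmedian(X[m][:,2]).round(1))
    u,v=((228,170) if n=="top" else(262,165)); save("z3"+n,cv2.resize(p[v-50:v+50,u-60:u+60],(600,500)))
print(telemetry.current_time(),telemetry.current_tool_pos())
E
python3 -c "
import cv2,numpy as np
cv2.imwrite('pics/c4.png',cv2.resize(np.hstack([cv2.imread('pics/z3top.png'),cv2.imread('pics/z3side.png')]),(800,333)))"
```

```text
top yel arm -x 65 31.6
top foot 52 32.0
top yel +x 64 32.4
top red 63 31.8
top red -x 56 32.4
side yel arm -x 84 32.3
side foot 59 32.4
side yel +x 75 32.6
side red 73 32.4
side red -x 62 32.1
13.8083 [580.02727624 297.4676877  240.1579858 ]
```

View pics/c4.png

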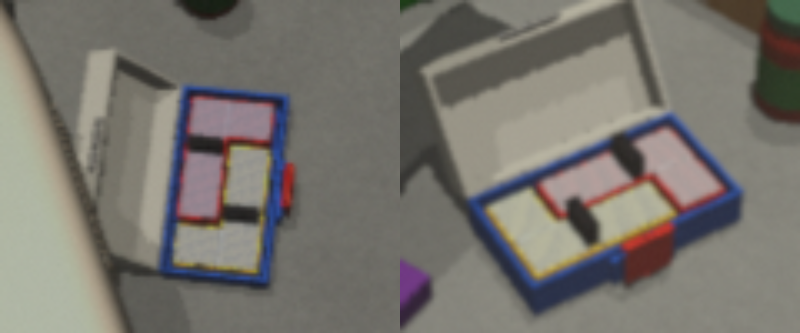

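Both pots lie flat, with their tops at 32 mm. Next I'll push the lid over from behind.

Run:
```python
from plan import *
q=down(BA+np.pi/2)
y0,z0=lidtcp(2.2)
print(robot.move_straight(bw(0,185,z0),q,vel=200,until_force=15))
for th in list(np.arange(2.2,0.95,-.18)):
    y,z=lidtcp(th)
    r=robot.move_straight(bw(0,y,z),q,vel=120,until_force=20)
    print(round(th,2),r,np.round(telemetry.current_contact_force(),1))
    if r: break
print(telemetry.current_time(),telemetry.current_tool_pos())
p,d=cams.snapshot("side"); save("z5",cv2.resize(p[60:240,180:340],(640,600)))
```

```text
False
2.2 False [-0.3  0.7 -0.6]
2.02 False [-0.1  0.9  0.1]
1.84 False [-0.2 -0.3  0.2]
1.66 False [ 0.8 -0.3 -0.9]
1.48 False [-0.8  0.6  0.1]
1.3 False [ 0.7 -0.4  0.1]
1.12 False [ 0.5 -0.8 -0. ]
17.125 [567.53207488 166.15516162 140.69480067]
```

View pics/z5.png

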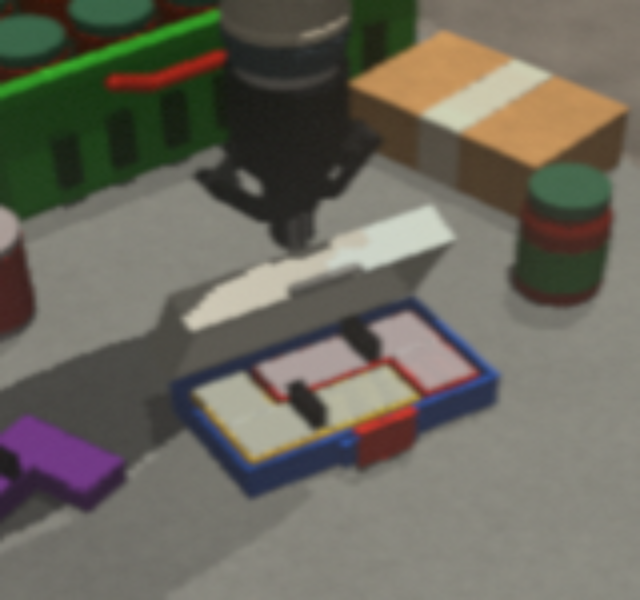

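The lid has followed the fingers over to about 1.1 rad. I'll carry on down to the catch and press.

Run:
```python
from plan import *
q=down(BA+np.pi/2)
for th in (.94,.76,.58,.4,.26,.15):
    y,z=lidtcp(th)
    r=robot.move_straight(bw(0,y-4*(th<.5),z),q,vel=120,until_force=20)
    print(round(th,2),r,np.round(telemetry.current_contact_force(),1))
    if r: break
y=lidtcp(0)[0]-6
r=robot.move_straight(bw(0,y,67),q,vel=30,until_force=30)
print(r,telemetry.current_tool_pos(),telemetry.current_contact_force())
robot.pause(.2); print(telemetry.current_contact_force(),telemetry.current_tool_pos())
p,d=cams.snapshot("side"); save("z6",cv2.resize(p[60:240,180:340],(640,600)))
print(telemetry.current_time())
```

```text
0.94 False [-0.1  0.1 -0.3]
0.76 False [-0.1  0.2  0.7]
0.58 False [-0.6  0.2  1. ]
0.4 False [0.3 0.4 1.3]
0.26 False [0.1 0.1 0.4]
0.15 False [-0.5  0.2 -0.3]
True [559.26606601  75.27026353  69.91508386] [-3.30202217  0.86523083  9.96014924]
[-3.15942245  1.27482459 11.80432611] [559.27422122  75.3035056   69.91893464]
19.8
```

View pics/z6.png

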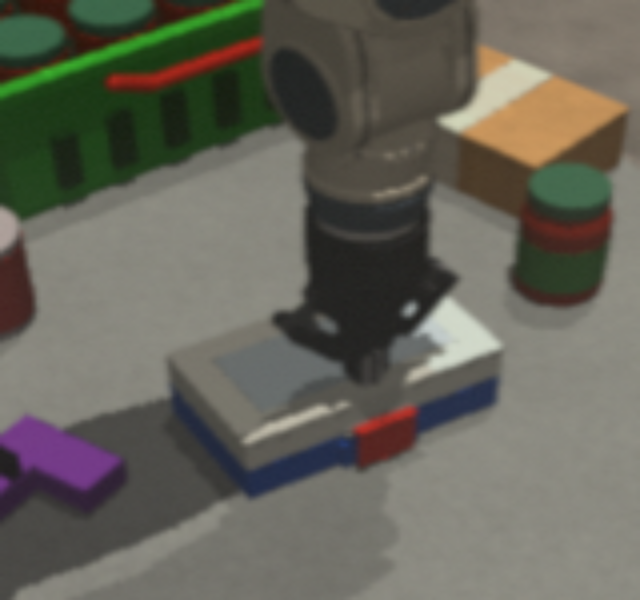

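Run:
```python
from plan import *
q=down(BA+np.pi/2)
t=telemetry.current_tool_pos()
robot.move_straight([t[0],t[1],220],q,vel=200)
robot.move_pose([450,-180,260],q)
for n in("top","side"):
    p,d=cams.snapshot(n); save(n+"7",p); X=cloud(n,d)
    c,s=np.cos(BA),np.sin(BA); D=X-[*BX,0]; bx=c*D[...,0]+s*D[...,1]; by=-s*D[...,0]+c*D[...,1]
    for y in(-45,-30,0,30,45):
        m=(abs(bx)<90)&(abs(by-y)<6)&(X[...,2]>40); print(n,y,np.nanmedian(X[m][:,2]).round(1))
    m=(abs(bx)<90)&(abs(by)<50)&(X[...,2]>55); A=np.c_[by[m],np.ones(m.sum())]; print("slope",np.linalg.lstsq(A,X[m][:,2],rcond=None)[0])
    P0=np.load(n+"d0.npy"); X0=cloud(n,P0)
    for l,(x,y) in dict(tg=(730,-160),tr=(412,335),jar=(772,120),sauce=(730,-310)).items():
        f=lambda X:np.nanmedian(X[(np.hypot(X[...,0]-x,X[...,1]-y)<70)&(X[...,2]>30)],0).round(0)
        print(n,l,f(X0),f(X))
print(telemetry.current_time())
```

```text
top -45 68.7
top -30 69.7
top 0 69.8
top 30 69.2
top 45 69.2
slope [1.66299936e-04 6.93651261e+01]
top tg [ 746. -146.   97.] [ 747. -147.   97.]
top tr [415. 350.  98.] [416. 350.  98.]
top jar [771. 133. 110.] [772. 133. 110.]
top sauce [ 737. -304.  117.] [ 745. -308.  129.]
side -45 69.8
side -30 70.3
side 0 70.4
side 30 70.5
side 45 69.9
slope [-1.77795211e-03  7.02665111e+01]
side tg [ 740. -159.   97.] [ 740. -159.   97.]
side tr [413. 335.  90.] [413. 334.  91.]
side jar [770. 119.  90.] [nan nan nan]
side sauce [ 734. -320.  111.] [ 735. -319.  111.]
21.8917
  return np.nanmean(a, axis, out=out, keepdims=keepdims)
```

View pics/side7.png

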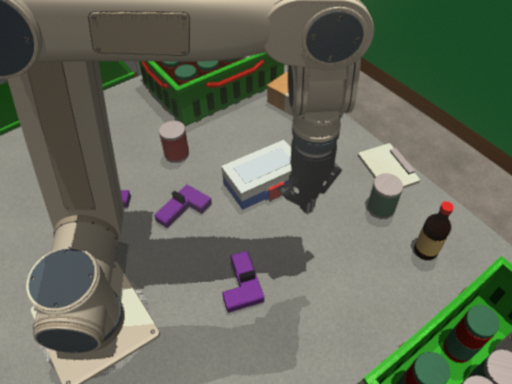

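The lid is level at 70 mm, so it is fully shut, and the bystanders haven't moved. The arm hides the jar in the side view, but the top view shows it in place.

```bash
python3 -c "
from station import order; print(order.hand_in())"
```

```text
the job is handed in; nothing more can be done
None
```

The yellow pot is packed in the free space beside the red pot, the lid is shut on the catch, and the job was handed in at about 22 s of the 64 s allowed.

- **Pots:** I gripped the yellow pot by its rib, turned it and lowered it to the floor. Before I closed the lid, both pots measured flat, with their tops at 32 mm in both cameras.
- **Lid:** I pushed it over from behind with the shut fingers and pressed the free edge until the tool stopped at z = 69.9 mm, on the change-of-force limit (30 N). With the arm away, the lid top was level at 69–70 mm in both cameras, with a slope under 0.002 rad. That matches fully shut (70 mm); I had no direct reading of the click.
- **Bystanders:** The tins stayed where they were, within about 1 mm in both cameras. The jar was hidden by the arm in the last side view but was within 1 mm in the top view.
- **One disagreement:** The sauce bottle's depth median shifted by about 8 mm in x (and 12 mm in height) in the last top view, but by only 1 mm in the side view. In the side picture it stands where it was. I think the arm partly covered it in the top view, but I did not check that.

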